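Sieve the finished balls from the turning offcuts

TASK

Use the wire scoop to lift the two finished wooden balls out of the plywood tray, letting the dark beads and stubs fall through the wires back into the tray; one load or two is fine. Tip the balls gently into the felt-lined blue box from just above it, without touching them with the gripper, then stand the empty scoop upright on the middle of its rubber mat and let go. All the dark pieces must stay in the tray, and nothing else on the bench may be disturbed.

Things in the scene. Friction and masses are not known exactly. Their poses are not given: they have to be found in the camera images.
- scoop_grip (a point): Centre of the upright orange grip, 24 (x) x 44 (y) x 60 (z) mm, over the rear of the wire scoop (110 long, 156 wide, 134 mm high, 0.25 kg). The scoop's floor is four 6 mm steel wires along x with 34 mm gaps and one cross wire 14 mm behind the middle; wire side rails and back; open mouth at its -x end. Axes: x from mouth to back, y across, z up.
- scoop_foot (a point): Middle of the scoop's underside, same axes. From here the grip's centre is at (25, 0, 104) mm, wire tips at x = -55, back at x = 55, sides at y = +-78 mm. 16 mm behind their tips the wires rise 3 mm in a hump, which keeps balls from rolling out of the level scoop; with the mouth tipped down 25 to 35 degrees they roll out.
- tray: Fixed plywood tray, outside 280 (x) x 188 (y) x 60 (z) mm, walls and floor 5 mm, open on top. Origin under its middle, on the bench. Balls and dark pieces start in its -x half; the +x half is clear, long enough to set the scoop in, mouth to -x. Pushed on to the -x end wall, the scoop takes in the balls over its hump. 11 mm of room on either side of the scoop.
- box: Fixed blue open box lined with grey felt, outside 200 (x) x 200 (y) x 55 (z) mm, walls 5 mm, inner floor 8 mm above the bench. Origin under the middle of its underside.
- mat: Black rubber mat fixed on the bench, 170 (x) x 200 (y) x 4 mm: the scoop's place. Origin at the middle of its underside. The scoop stands on it at the start.
- ball_a: Finished turned wooden ball, light wood, waxed and slippery, diameter 60 mm, about 75 g, loose in the tray. Position is its centre.
- ball_b: The other finished wooden ball, as ball_a.
- bead_a: Dark round reject bead, diameter 22 mm, in the tray at the start, position is its centre (11 mm above the tray floor)
- bead_b: As bead_a. A small piece caught between a ball and the wires can ride up in the scoop; rocking or shaking it low over the tray lets it drop.
- stub_a: Dark round-ended offcut stub, 28 mm long, 20 mm thick, in the tray at the start, position is its centre (10 mm above the tray floor)
- stub_b: As stub_a.
- stub_c: As stub_a.
- wax_tin: Bystander: brass-coloured tin, diameter 70 mm, 45 mm high, standing loose on the bench. Origin under its middle.
- sanding_block: Bystander: cork sanding block 70 x 110 x 40 mm, loose on the bench. Origin under its middle.
- oil: Bystander: amber bottle, diameter 66 mm, 170 mm high, loose on the bench. Origin under its middle.
- bowl: Bystander: dark wooden bowl, diameter 150 mm, 60 mm high, loose on the bench. Origin under its middle.

How it is judged (in metres and radians):
On the way:
1. a ball is carried in the scoop above the tray's walls, with every dark piece down in the tray (((height (world z) of ball_a above 0.1 m and x of ball_a in the frame of scoop_foot between -0.06 and 0.06 m and y of ball_a in the frame of scoop_foot between -0.08 and 0.08 m and z of ball_a in the frame of scoop_foot between 0.01 and 0.06 m) or (height (world z) of ball_b above 0.1 m and x of ball_b in the frame of scoop_foot between -0.06 and 0.06 m and y of ball_b in the frame of scoop_foot between -0.08 and 0.08 m and z of ball_b in the frame of scoop_foot between 0.01 and 0.06 m)) and x of bead_a in the frame of tray between -0.138 and 0.138 m and y of bead_a in the frame of tray between -0.092 and 0.092 m and z of each of bead_a, bead_b, stub_a, stub_b, stub_c in the frame of tray below 0.05 m and x of bead_b in the frame of tray between -0.138 and 0.138 m and y of bead_b in the frame of tray between -0.092 and 0.092 m and x of stub_a in the frame of tray between -0.138 and 0.138 m and y of stub_a in the frame of tray between -0.092 and 0.092 m and x of stub_b in the frame of tray between -0.138 and 0.138 m and y of stub_b in the frame of tray between -0.092 and 0.092 m and x of stub_c in the frame of tray between -0.138 and 0.138 m and y of stub_c in the frame of tray between -0.092 and 0.092 m), for 0.2 s.
At the end, for the whole second after the job is handed in: Both balls lie at rest inside the blue box, all five dark pieces are down inside the plywood tray, and the scoop stands upright (within 0.1 rad) on its mat with the middle of its floor within 60 mm of the mat's middle (x of ball_a in the frame of box between -0.098 and 0.098 m and y of ball_a in the frame of box between -0.098 and 0.098 m and z of each of ball_a, ball_b in the frame of box below 0.06 m and x of ball_b in the frame of box between -0.098 and 0.098 m and y of ball_b in the frame of box between -0.098 and 0.098 m and x of bead_a in the frame of tray between -0.138 and 0.138 m and y of bead_a in the frame of tray between -0.092 and 0.092 m and z of each of bead_a, bead_b, stub_a, stub_b, stub_c in the frame of tray below 0.05 m and x of bead_b in the frame of tray between -0.138 and 0.138 m and y of bead_b in the frame of tray between -0.092 and 0.092 m and x of stub_a in the frame of tray between -0.138 and 0.138 m and y of stub_a in the frame of tray between -0.092 and 0.092 m and x of stub_b in the frame of tray between -0.138 and 0.138 m and y of stub_b in the frame of tray between -0.092 and 0.092 m and x of stub_c in the frame of tray between -0.138 and 0.138 m and y of stub_c in the frame of tray between -0.092 and 0.092 m and angle between scoop_foot's own z axis and vertical below 0.1 rad and horizontal distance between scoop_foot and mat below 0.06 m and height (world z) of scoop_foot below 0.01 m and linear speed of each of ball_a, ball_b below 0.05 m/s); the robot touches nothing.
It fails at once if the gripper's fingers touch a ball (contact force between the fingers and ball_a above 0.5 N or contact force between the fingers and ball_b above 0.5 N).
It fails at once if a ball is thrown or dropped from a height (faster than 1.6 m/s) (linear speed of any of ball_a, ball_b above 1.6 m/s).
It fails at once if a bystander (tin, sanding block, bottle, bowl) is moved more than 20 mm (distance of any of wax_tin, sanding_block, oil, bowl from where it was at the start of the episode above 0.02 m).
It also fails if it takes over 72 s, if anything falls off the work surface, if the arm or the gripper's body presses on something with over 40 N, if the wrist force passes 120 N, or if a joint passes its speed limit or range.

ROBOT

A 6-joint arm with a two-finger parallel gripper is mounted at the origin on the work surface. World frame = base frame: x ahead of the robot, y to its left, z up, the work surface at z = 0. Lengths are in m, angles in degrees, forces in N, time in s.
With the tool pointing down it reaches from about 0.4 to 0.825 m from the base axis. Payload 7 kg.
Tool frame: the origin (TCP) lies on the centre line of the jaws, within the pads' length; the fingertips stand 11 mm ahead of it and the grasp point (between the pads) lies 8 mm behind it; z points along the fingers, y is the line along which they close (so a half turn about z gives the same grasp; the last joint's range is limited). The gripper opens to 88 mm and grips with 3 to 60 N. Pads are 19 mm wide; open, the fingers measure 130 mm over their backs; the gripper's body (78 mm by 193 mm) begins 47 mm behind the grasp point.
Start: joints at [86.981, 20.546, 0.682, 0, -70.136, -16.507], TCP at [0.226, 0.636, 0.238] pointing down, gripper open.
Joint ranges: [-176.03, 176.03], [-82.01, 121.73], [-58.28, 71.71], [-173.87, 95.51], [-174.79, -0.11], [-173.66, 173.66]. Speed limits (degrees/s): [136.94, 136.94, 172.46, 180, 180, 180].

INTERFACE

Orientations are given as [roll, pitch, yaw] about the fixed x, y, z axes, in that order (R = Rz(yaw) Ry(pitch) Rx(roll)).
In Python, from plant import r, capture, camera_model, job gives the robot as it stands.
- The arm moves only by the tool drive_tool, never from a script. Its argument "increments" is a list that holds one entry, the list of rows, each a list of 5 numbers: the gripper's target within -1 to 1 (fully open at 1, half-way at 0, shut at -1), then the shift along the tool's x, y, z scaled (see below), then the turn about the tool's z scaled (see below). In form: [[[gripper, tx, ty, tz, roll], ...]]. A call has 1 to 5 rows; each row is the pose to reach, as a shift and turn from the pose commanded when the call began, along the tool's axes at that moment, turning the shorter way round; what a row does not reach only later rows make up. The controller multiplies each number of a shift by 120 mm and each number of a turn by 360 degrees. A row lasts 1/8 s, in which the tool goes at most 62.5 mm and 10.7 degrees, less where a joint would pass 70% of its speed; a pose out of reach is approached as far as the arm can. A call with a number of a shift or a turn outside -1 to 1 is refused whole. A call with a gripper value outside its range is refused whole. The fingers move at their own pace and stop on an object; "squeeze" is the grip in N (left out, the last holds). Time passes only in rows, so rows that repeat a pose let the fingers close. It gives the time, the measured TCP pose, the force, the opening and the grip force at its end, in the units of the state.
- r.get_state(): the state, without advancing time (a new reading comes with each control period).
- capture(name): name is "side" or "top" or "wrist"; returns the picture (420x560x3 uint8, red, green, blue); there is no depth.
- camera_model(name): a dict with "camera_matrix" (3x3 intrinsics, pixels), "rvec" (rotation vector, rad) and "tvec" (3), from world to camera coordinates, as OpenCV has them. Camera axes: x right, y down, z forward; pixel columns grow to the right and rows downward; lengths in m; the calibration is good to about 2 mm. The wrist camera is an equidistant fisheye: a pixel r from the principal point sees the ray r / f radians off the axis. A picture is of the moment at which its call begins: read the wrist's pose just before it. camera_model takes no time and is no camera call; for the wrist camera it gives the pose at the moment of the call.
- job.close_job(): hands the job in; it is judged then, once.
The state is a dict: "time_s": time; "joints": joint angles; "qd": joint speeds; "joint_torque": joint torques, N m; "tcp_pos": TCP position; "eef_rot": TCP orientation; "contact_force": force on the tool from outside, world axes, zero at the start; "moment": the same for the moment, N m; "gripper_width": finger opening in m; "gripper_force": force on a finger pad.
Only numpy, scipy, OpenCV 4.12 (cv2) and the standard library are available. Lean on these libraries where they do the work, as an engineer would, in place of code of your own. Each camera call takes 0.05 s, during which the arm holds its last target. There are 200 camera calls.

## Working session

There is one attempt and no reset: what is moved stays moved. The work goes in short steps, Python scripts to look and compute and a tool call to move; the robot and the scene stay as the last step left them, time stands still between calls to the robot, and variables do not carry over. Pictures are saved under pics/ and viewed, at most 10 in all, crops included, and the job is handed in when it is done.

Besides the shell and the picture viewer there is one more tool, called after "Call:" as a command line: name --argument value ..., lists and objects as JSON in quotes. drive_tool: Moves the arm, as the interface text tells. Its arguments: {"type":"object","properties":{"increments":{"type":"array"},"squeeze":{"type":"number"}},"required":["increments"]}

```bash
mkdir -p pics; python3 - <<'E'
from plant import r,capture,camera_model
import cv2
print(r.get_state())
for n in("side","top"):
    cv2.imwrite(f"pics/{n}0.png",cv2.cvtColor(capture(n),cv2.COLOR_RGB2BGR)); print(n,camera_model(n))
E
```

```text
{'time_s': 0.0, 'joints': array([ 8.69802251e+01,  2.05887899e+01,  6.34307499e-01, -2.06116328e-02,
       -7.01333159e+01, -1.65066932e+01]), 'qd': array([ 0.05694377,  0.06158379,  0.11695735, -0.06454458,  0.06460793,
        0.02093036]), 'joint_torque': array([ 1.12979040e-03, -5.82721853e+01,  2.93051022e+01,  6.99689895e+00,
        6.87344917e-03, -1.71944484e-04]), 'tcp_pos': array([0.22548026, 0.63574344, 0.23665501]), 'eef_rot': array([ 1.79910314e+02, -6.37050528e-03, -1.95334824e+01]), 'contact_force': array([0.19505973, 0.17118746, 0.04549192]), 'moment': array([ 0.00466541, -0.03077548,  0.02019119]), 'gripper_force': 0.0, 'gripper_width': 0.0874084374518085}
side {'camera_matrix': array([[434.40986263,   0.        , 282.607329  ],
       [  0.        , 434.40986263, 213.8299468 ],
       [  0.        ,   0.        ,   1.        ]]), 'rvec': array([ 2.32349695, -0.58970839,  0.2581446 ]), 'tvec': array([-0.52656668,  0.26107133,  1.043655  ])}
top {'camera_matrix': array([[379.46093408,   0.        , 276.14015829],
       [  0.        , 379.46093408, 206.59714955],
       [  0.        ,   0.        ,   1.        ]]), 'rvec': array([ 2.10611595, -2.16855583,  0.13200124]), 'tvec': array([0.0265583 , 0.61389498, 1.05559365])}
```

View pics/top0.png

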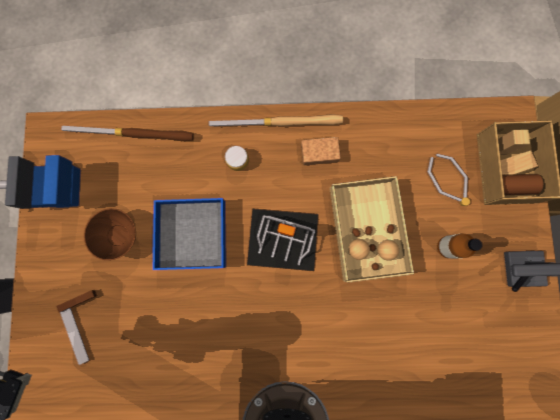

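View pics/side0.png

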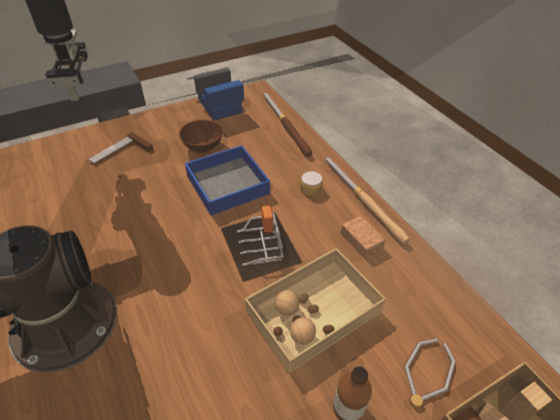

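```bash
cat > h.py <<'E'
import numpy as np, cv2
from plant import r,capture,camera_model
def px2w(n,uv,z):
    m=camera_model(n);K=m["camera_matrix"];R=cv2.Rodrigues(m["rvec"])[0];t=np.array(m["tvec"]).ravel()
    uv=np.atleast_2d(uv).astype(float);out=[]
    for (u,v),zz in zip(uv,np.broadcast_to(z,len(uv))):
        if n=="wrist":
            x,y=(u-K[0,2])/K[0,0],(v-K[1,2])/K[1,1];th=np.hypot(x,y);d=np.array([x/th*np.sin(th),y/th*np.sin(th),np.cos(th)]) if th>1e-9 else np.array([0,0,1.])
        else: d=np.array([(u-K[0,2])/K[0,0],(v-K[1,2])/K[1,1],1])
        C=-R.T@t;d=R.T@d;out.append(C+d*(zz-C[2])/d[2])
    return np.array(out)
def crop(n,name,x,y,w,h,f):
    im=cv2.cvtColor(capture(n),cv2.COLOR_RGB2BGR)[y:y+h,x:x+w]
    cv2.imwrite(f"pics/{name}.png",cv2.resize(im,None,fx=f,fy=f,interpolation=cv2.INTER_CUBIC))
E
python3 - <<'E'
from h import *
crop("top","c1",150,165,270,125,2.95)
E
```

```text
(no output)
```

View pics/c1.png

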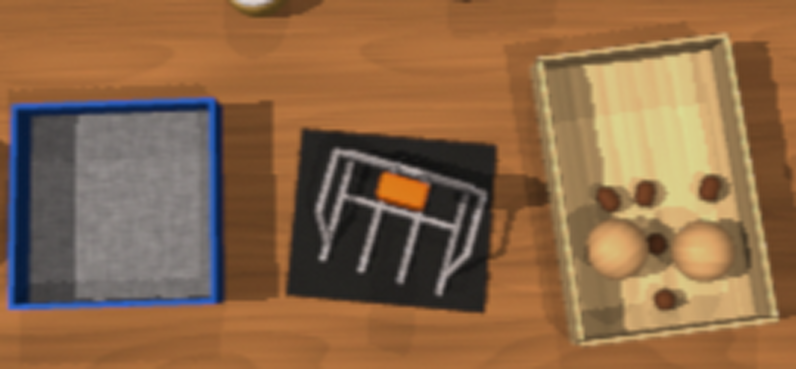

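```bash
cat > m.py <<'E'
from h import *
def c(p,z): return px2w("top",np.array(p)/2.95+[150,165],z)
def rect(n,p,z):
    w=c(p,z);a=w[0]+w[1]-w[2]-w[3];print(n,w[:,:2].mean(0).round(4),"yaw",np.degrees(np.arctan2(a[1],a[0])).round(1)); return w
rect("mat",[(302,128),(497,146),(486,312),(287,295)],.004)
rect("tray",[(537,57),(727,35),(777,318),(580,345)],.06)
rect("box",[(10,103),(218,99),(221,303),(10,308)],.055)
rect("grip",[(382,170),(431,180),(427,209),(377,200)],.138)
print("tips",c([(323,258),(361,270),(402,281),(439,293)],.009).round(3))
print("dark",c([(608,199),(645,193),(711,188),(656,244),(666,299)],.02).round(3))
print("balls",c([(617,249),(702,250)],.04).round(3))
m=camera_model("wrist");print(m); R=cv2.Rodrigues(m["rvec"])[0];print(-R.T@np.array(m["tvec"]).ravel())
E
python3 m.py
```

```text
mat [ 0.5214 -0.0087] yaw -6.2
tray [ 0.5427 -0.2599] yaw 5.6
box [0.5431 0.2598] yaw 0.7
grip [ 0.5397 -0.02  ] yaw -10.5
tips [[ 0.485  0.062  0.009]
 [ 0.472  0.024  0.009]
 [ 0.46  -0.016  0.009]
 [ 0.447 -0.052  0.009]]
dark [[ 0.534 -0.222  0.02 ]
 [ 0.539 -0.259  0.02 ]
 [ 0.542 -0.324  0.02 ]
 [ 0.489 -0.267  0.02 ]
 [ 0.435 -0.273  0.02 ]]
balls [[ 0.485 -0.224  0.04 ]
 [ 0.481 -0.306  0.04 ]]
{'camera_matrix': array([[325.1922621 ,   0.        , 284.99736216],
       [  0.        , 325.1922621 , 211.12423635],
       [  0.        ,   0.        ,   1.        ]]), 'rvec': array([-1.71518223,  2.42986206,  0.31503086]), 'tvec': array([ 0.67421346, -0.03248401,  0.38856671])}
[0.29011833 0.6131939  0.3826587 ]
```

Call:
drive_tool --increments '[[[1,0.5,0.5,0,0],[1,1,1,0,0],[1,1,1,0,0]]]'

```text
time_s: 0.52
tcp_pos: [0.2992, 0.4806, 0.2374]
eef_rot: [180.0, -0.0, -19.5]
contact_force: [0.3, 0.5, 0.7]
gripper_width: 0.0876
gripper_force: 0.0
```

Call:
drive_tool --increments '[[[1,0.5,0.5,0,0],[1,1,1,0,0],[1,1,1,0,0]]]'

```text
time_s: 0.9
tcp_pos: [0.372, 0.3274, 0.2376]
eef_rot: [-180.0, 0.0, -19.6]
contact_force: [1.2, -0.0, -0.1]
gripper_width: 0.0876
gripper_force: 0.0
```

Call:
drive_tool --increments '[[[1,0.5,0.5,0,0],[1,1,1,0,0],[1,1,1,0,0]]]'

```text
time_s: 1.27
tcp_pos: [0.445, 0.1743, 0.2377]
eef_rot: [-180.0, -0.0, -19.6]
contact_force: [1.3, 0.6, -0.2]
gripper_width: 0.0877
gripper_force: 0.0
```

Call:
drive_tool --increments '[[[1,0.5,0.5,0,0],[1,1,1,0,0],[1,1,1,0,0]]]'

```text
time_s: 1.65
tcp_pos: [0.5181, 0.021, 0.2375]
eef_rot: [180.0, 0.0, -19.6]
contact_force: [0.8, 0.7, 0.1]
gripper_width: 0.0877
gripper_force: 0.0
```

Call:
drive_tool --increments '[[[1,0.3,0.22,0,-0.01],[1,0.3,0.22,0,-0.01],[1,0.3,0.22,0,-0.01]]]'

```text
time_s: 2.02
tcp_pos: [0.5423, -0.0138, 0.2372]
eef_rot: [180.0, 0.0, -16.0]
contact_force: [0.0, 0.5, -0.5]
gripper_width: 0.0877
gripper_force: 0.0
```

```bash
python3 - <<'E'
from h import *
s=r.get_state();print(s["tcp_pos"],s["eef_rot"]);m=camera_model("wrist");print(m["rvec"],m["tvec"])
crop("wrist","w1",0,0,560,420,1.4)
E
```

```text
[ 0.54232519 -0.01375665  0.23715807] [ 1.79983977e+02  4.86563520e-02 -1.60074445e+01]
[-1.78586718  2.37129952  0.30945971] [0.1363291  0.47512662 0.52284737]
```

View pics/w1.png

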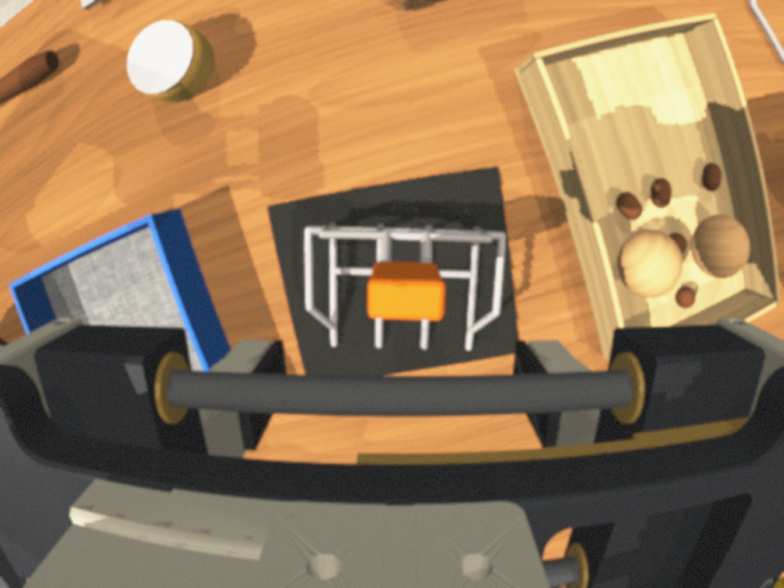

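```bash
python3 - <<'E'
from h import *
w=lambda p,z:px2w("wrist",np.array(p)/1.4,z)
g=w([(368,278),(445,278),(443,321),(368,319)],.138);print(g.mean(0),g)
t=w([(334,347),(378,348),(424,348),(469,349)],.009);print(t);d=t[0]-t[3];print(np.degrees(np.arctan2(-d[0],d[1])))
t=t.mean(0)
d=w([(308,231),(503,238)],.05);print(d)
d=w([(520,67),(716,18),(777,297)],.06);print("tray corners",d)
E
```

```text
[ 0.54235198 -0.01744461  0.138     ] [[ 5.59868747e-01 -5.35431442e-04  1.38000000e-01]
 [ 5.48163777e-01 -4.14960319e-02  1.38000000e-01]
 [ 5.24247865e-01 -3.41576706e-02  1.38000000e-01]
 [ 5.37127533e-01  6.41067549e-03  1.38000000e-01]]
[[ 0.48299721  0.06349623  0.009     ]
 [ 0.47160317  0.02606903  0.009     ]
 [ 0.46041948 -0.01293283  0.009     ]
 [ 0.44810055 -0.05121845  0.009     ]]
-16.919972511239862
[[ 0.5894108   0.04355208  0.05      ]
 [ 0.54445381 -0.09504802  0.05      ]]
tray corners [[ 0.66484318 -0.13876369  0.06      ]
 [ 0.68717712 -0.33695773  0.06      ]
 [ 0.42330473 -0.3605393   0.06      ]]
```

Call:
drive_tool --increments '[[[1,0.01,0.03,0.4,0.003],[1,0.01,0.03,0.8,0.003],[1,0.01,0.03,0.9,0.003],[1,0.01,0.03,0.9,0.003]]]'

```text
time_s: 2.58
tcp_pos: [0.543, -0.0168, 0.13]
eef_rot: [180.0, 0.0, -16.9]
contact_force: [-0.2, -0.6, -0.2]
gripper_width: 0.0878
gripper_force: 0.0
```

Call:
drive_tool --increments '[[[1,0,0,0.2,0],[1,0,0,0.2,0],[-1,0,0,0.2,0],[-1,0,0,0.2,0],[-1,0,0,0.2,0]]]' --squeeze 60

```text
time_s: 3.2
tcp_pos: [0.5432, -0.0173, 0.1064]
eef_rot: [-180.0, -0.1, -17.0]
contact_force: [0.6, -0.2, 1.0]
gripper_width: 0.0633
gripper_force: 0.0
```

Call:
drive_tool --increments '[[[-1,0,0,0,0],[-1,0,0,0,0],[-1,0,0,-0.1,0],[-1,0,0,-0.2,0],[-1,0,0,-0.2,0]]]'

```text
time_s: 3.82
tcp_pos: [0.5437, -0.0171, 0.131]
eef_rot: [-179.9, -0.1, -17.0]
contact_force: [-0.1, 0.3, -2.4]
gripper_width: 0.0433
gripper_force: 59.9
```

Call:
drive_tool --increments '[[[-1,0,0,-0.25,0],[-1,0,0,-0.6,0],[-1,0.1,0.15,-0.6,0],[-1,0.4,0.5,-0.6,0],[-1,0.66,0.82,-0.6,0]]]'

```text
time_s: 4.45
tcp_pos: [0.5903, -0.1356, 0.2017]
eef_rot: [-180.0, -0.0, -16.9]
contact_force: [0.6, 0.7, -2.9]
gripper_width: 0.0438
gripper_force: 59.9
```

Call:
drive_tool --increments '[[[-1,0.22,0.27,0,-0.021],[-1,0.44,0.55,0,-0.042],[-1,0.66,0.82,0,-0.063],[-1,0.66,0.82,0,-0.063],[-1,0.66,0.82,0,-0.063]]]'

```text
time_s: 5.08
tcp_pos: [0.6363, -0.2519, 0.2008]
eef_rot: [-180.0, 0.1, 5.6]
contact_force: [-0.4, 0.4, -2.3]
gripper_width: 0.0441
gripper_force: 59.9
```

```bash
python3 - <<'E'
from h import *
s=r.get_state();print(s["tcp_pos"],s["eef_rot"],s["moment"],s["contact_force"])
a=cv2.cvtColor(capture("wrist"),cv2.COLOR_RGB2BGR)[100:400]
b=cv2.cvtColor(capture("top"),cv2.COLOR_RGB2BGR)[150:300,300:450]
cv2.imwrite("pics/w2.png",np.hstack([cv2.resize(a,None,fx=.95,fy=.95)[:270],cv2.resize(b,(268,268),interpolation=2)[:270]] if 0 else [cv2.resize(a,(500,268)),cv2.resize(b,(268,268),interpolation=2)]))
E
```

```text
[ 0.63626169 -0.25188854  0.20076005] [-1.79962690e+02  7.04933202e-02  5.58409775e+00] [0.01330725 0.03682621 0.02067319] [-0.4481428   0.3868964  -2.33675386]
```

View pics/w2.png

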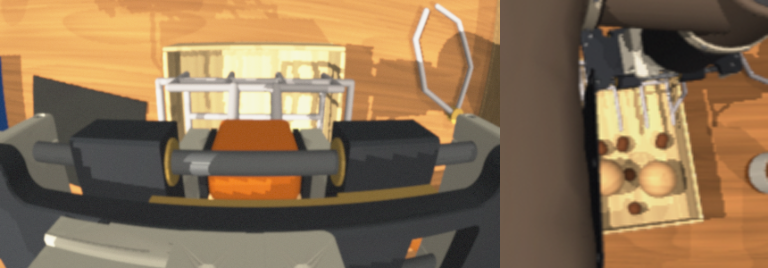

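```bash
python3 - <<'E'
from h import *
w=px2w("wrist",[(164*1.12,100+47*1.119),(345*1.12,100+45.5*1.119)],.06);print(w)
o=np.array([.5427,-.2599]);a=np.radians(5.6);R=np.array([[np.cos(a),-np.sin(a)],[np.sin(a),np.cos(a)]])
print((w[:,:2]-o)@R, (r.get_state()["tcp_pos"][:2]-o)@R)
E
```

```text
[[ 0.67449611 -0.15462582  0.06      ]
 [ 0.69419436 -0.33802699  0.06      ]]
[[ 0.14144005  0.0919107 ]
 [ 0.14314748 -0.09253738]] [ 0.09421915 -0.0004718 ]
```

Call:
drive_tool --increments '[[[-1,0.01,0,0.25,0],[-1,0.01,0,0.5,0],[-1,0.01,0,0.65,0],[-1,0.01,0,0.74,0],[-1,0.01,0,0.76,0]]]'

```text
time_s: 5.8
tcp_pos: [0.638, -0.2516, 0.1103]
eef_rot: [180.0, 0.0, 5.7]
contact_force: [-0.3, -0.7, -2.3]
gripper_width: 0.0439
gripper_force: 59.9
```

Call:
drive_tool --increments '[[[-1,0,0,0.01,0],[-1,0,0,0.02,0],[-1,0,0,0.02,0]]]'

```text
time_s: 6.18
tcp_pos: [0.6381, -0.2519, 0.1084]
eef_rot: [180.0, -0.0, 5.7]
contact_force: [0.6, -0.4, -1.9]
gripper_width: 0.0438
gripper_force: 59.9
```

Call:
drive_tool --increments '[[[-1,0,0,0.01,0],[-1,0,0,0.01,0]]]'

```text
time_s: 6.42
tcp_pos: [0.6379, -0.2518, 0.1067]
eef_rot: [-180.0, 0.0, 5.7]
contact_force: [0.6, -0.3, -2.6]
gripper_width: 0.0436
gripper_force: 59.9
```

Call:
drive_tool --increments '[[[-1,0,0,0.01,0],[-1,0,0,0.01,0]]]'

```text
time_s: 6.68
tcp_pos: [0.6381, -0.2519, 0.1066]
eef_rot: [180.0, -0.0, 5.7]
contact_force: [-2.1, 0.5, 4.6]
gripper_width: 0.0438
gripper_force: 59.9
```

Call:
drive_tool --increments '[[[-1,-0.1,0,0,0],[-1,-0.2,0,0,0],[-1,-0.3,0,0,0],[-1,-0.4,0,0,0],[-1,-0.5,0,0,0]]]'

```text
time_s: 7.3
tcp_pos: [0.5789, -0.2581, 0.1068]
eef_rot: [179.9, -0.2, 5.7]
contact_force: [4.8, 0.3, 5.7]
gripper_width: 0.0437
gripper_force: 59.9
```

Call:
drive_tool --increments '[[[-1,-0.1,0,0,0],[-1,-0.2,0,0,0],[-1,-0.3,0,0,0],[-1,-0.4,0,0,0],[-1,-0.5,0,0,0]]]'

```text
time_s: 7.92
tcp_pos: [0.5194, -0.264, 0.1067]
eef_rot: [179.9, -0.2, 5.7]
contact_force: [6.0, 0.1, 5.6]
gripper_width: 0.0437
gripper_force: 60.0
```

Call:
drive_tool --increments '[[[-1,-0.04,0,0,0],[-1,-0.08,0,0,0],[-1,-0.12,0,0,0],[-1,-0.16,0,0,0],[-1,-0.16,0,0,0]]]'

```text
time_s: 8.55
tcp_pos: [0.4999, -0.266, 0.1067]
eef_rot: [179.9, -0.2, 5.7]
contact_force: [4.1, -0.8, 7.3]
gripper_width: 0.0435
gripper_force: 59.9
```

Call:
drive_tool --increments '[[[-1,-0.03,0,0,0],[-1,-0.06,0,0,0],[-1,-0.08,0,0,0],[-1,-0.08,0,0,0]]]'

```text
time_s: 9.05
tcp_pos: [0.4911, -0.2669, 0.1067]
eef_rot: [179.9, -0.2, 5.7]
contact_force: [6.3, -0.3, 6.8]
gripper_width: 0.0441
gripper_force: 59.9
```

```bash
python3 - <<'E'
from h import *
a=cv2.cvtColor(capture("side"),cv2.COLOR_RGB2BGR)[230:380,220:420]
b=cv2.cvtColor(capture("top"),cv2.COLOR_RGB2BGR)[165:300,300:435]
cv2.imwrite("pics/s3.png",np.hstack([cv2.resize(a,(480,360),interpolation=2),cv2.resize(b,(320,360),interpolation=2)]))
E
```

```text
(no output)
```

View pics/s3.png

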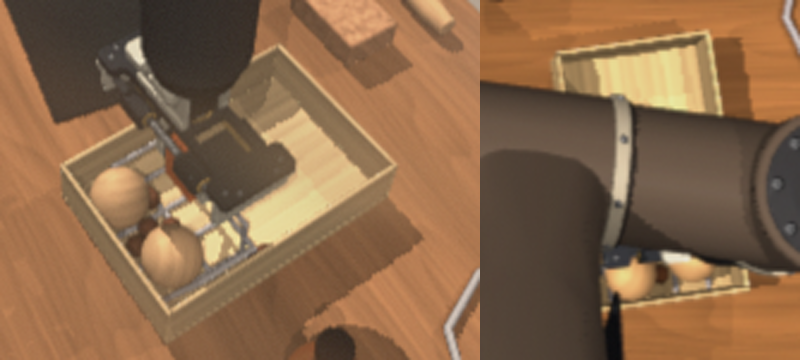

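Call:
drive_tool --increments '[[[-1,-0.025,0,0,0],[-1,-0.025,0,0,0],[-1,-0.02,0,-0.05,0],[-1,0.0,0,-0.1,0],[-1,0.05,0,-0.15,0]]]'

```text
time_s: 9.78
tcp_pos: [0.4935, -0.2655, 0.1226]
eef_rot: [-179.9, 0.2, 5.6]
contact_force: [0.8, 0.2, -5.2]
gripper_width: 0.0439
gripper_force: 60.0
```

Call:
drive_tool --increments '[[[-1,0.05,0,-0.03,0],[-1,0.1,0,-0.06,0],[-1,0.13,0,-0.08,0],[-1,0.15,0,-0.1,0],[-1,0.15,0,-0.1,0]]]'

```text
time_s: 10.4
tcp_pos: [0.5139, -0.2641, 0.1356]
eef_rot: [180.0, -0.0, 5.7]
contact_force: [-0.3, -0.2, -3.9]
gripper_width: 0.0435
gripper_force: 60.0
```

```bash
python3 - <<'E'
from h import *
s=r.get_state();print(s["contact_force"],s["moment"])
a=cv2.cvtColor(capture("side"),cv2.COLOR_RGB2BGR)[230:380,220:420]
cv2.imwrite("pics/s4.png",cv2.resize(a,(800,600),interpolation=2))
E
```

```text
[-0.28730083 -0.17279365 -3.91260114] [-0.03750317 -0.09119638 -0.02657705]
```

View pics/s4.png

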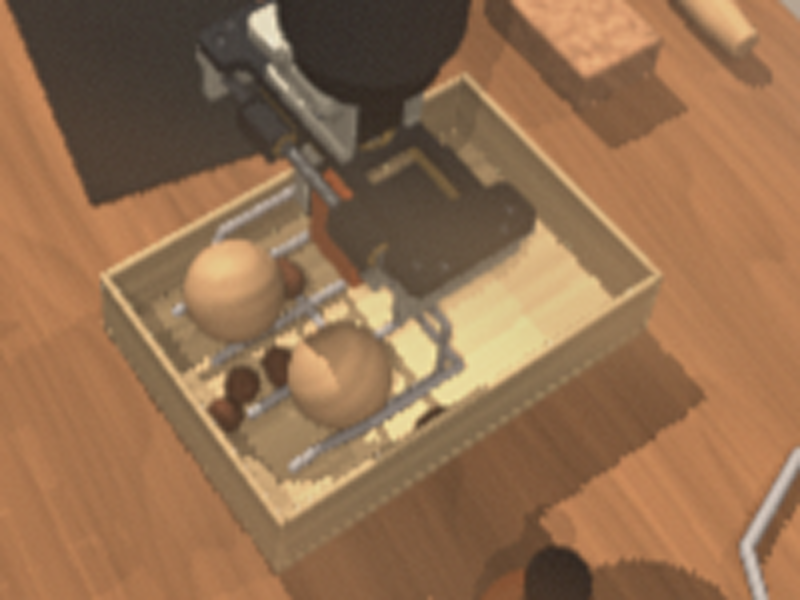

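Call:
drive_tool --increments '[[[-1,0.05,0.04,0,0],[-1,0,-0.04,0,0],[-1,0.05,0.04,0,0],[-1,0,-0.04,0,0],[-1,0.05,0,0,0]]]'

```text
time_s: 11.08
tcp_pos: [0.5189, -0.263, 0.1355]
eef_rot: [-180.0, 0.0, 5.7]
contact_force: [-0.1, -0.6, -3.8]
gripper_width: 0.0438
gripper_force: 60.0
```

Call:
drive_tool --increments '[[[-1,0,0.06,0,0],[-1,0.05,0,-0.06,0],[-1,0,-0.06,0,0],[-1,0.05,0,-0.06,0],[-1,0,0,0,0]]]'

```text
time_s: 11.7
tcp_pos: [0.5211, -0.2639, 0.1363]
eef_rot: [179.9, -0.2, 5.7]
contact_force: [-0.2, -0.1, -2.8]
gripper_width: 0.0438
gripper_force: 60.0
```

```bash
python3 - <<'E'
from h import *
s=r.get_state();print(s["tcp_pos"],s["contact_force"],s["moment"])
a=cv2.cvtColor(capture("side"),cv2.COLOR_RGB2BGR)[230:380,220:420]
cv2.imwrite("pics/s5.png",cv2.resize(a,(800,600),interpolation=2))
E
```

```text
[ 0.52107464 -0.26391285  0.13633955] [-0.16577273 -0.10627318 -2.80014866] [-0.0573506  -0.03029393  0.02937754]
```

View pics/s5.png

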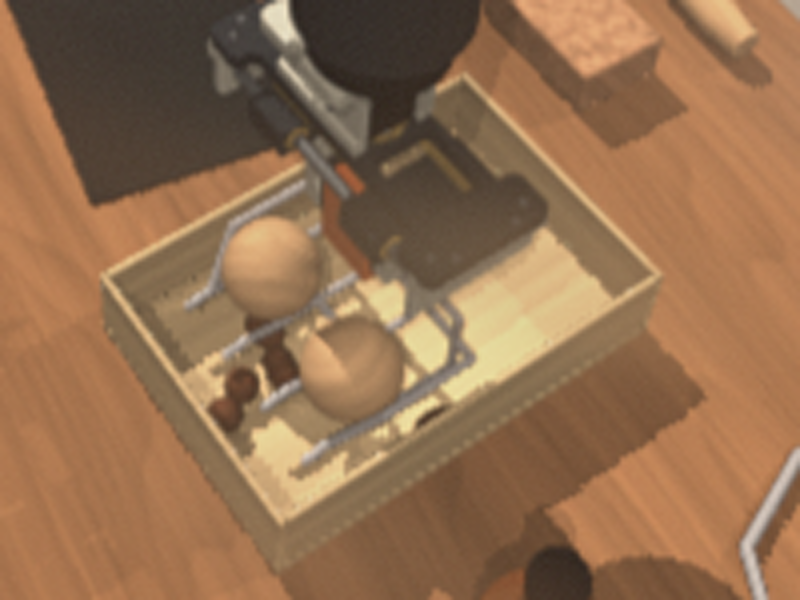

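Call:
drive_tool --increments '[[[-1,0,0,-0.1,0],[-1,0,0,-0.25,0],[-1,0,0,-0.4,0],[-1,0,0,-0.55,0],[-1,0,0,-0.7,0]]]'

```text
time_s: 12.38
tcp_pos: [0.5197, -0.2636, 0.2211]
eef_rot: [180.0, -0.0, 5.7]
contact_force: [0.4, -0.2, -4.1]
gripper_width: 0.0437
gripper_force: 60.0
```

Call:
drive_tool --increments '[[[-1,0,0,-0.05,0],[-1,0,-0.05,-0.05,0],[-1,0,-0.15,-0.05,0]]]'

```text
time_s: 12.75
tcp_pos: [0.5174, -0.2451, 0.2247]
eef_rot: [-180.0, 0.1, 5.6]
contact_force: [0.2, -0.3, -4.1]
gripper_width: 0.0441
gripper_force: 60.0
```

```bash
python3 - <<'E'
from h import *
s=r.get_state();print(s["tcp_pos"],s["contact_force"],s["moment"])
a=cv2.cvtColor(capture("side"),cv2.COLOR_RGB2BGR)[190:370,200:440]
cv2.imwrite("pics/s6.png",cv2.resize(a,(800,600),interpolation=2))
E
```

```text
[ 0.51735027 -0.24505613  0.22468473] [ 0.17681144 -0.25263618 -4.05499673] [ 0.053604   -0.08403197 -0.00061901]
```

View pics/s6.png

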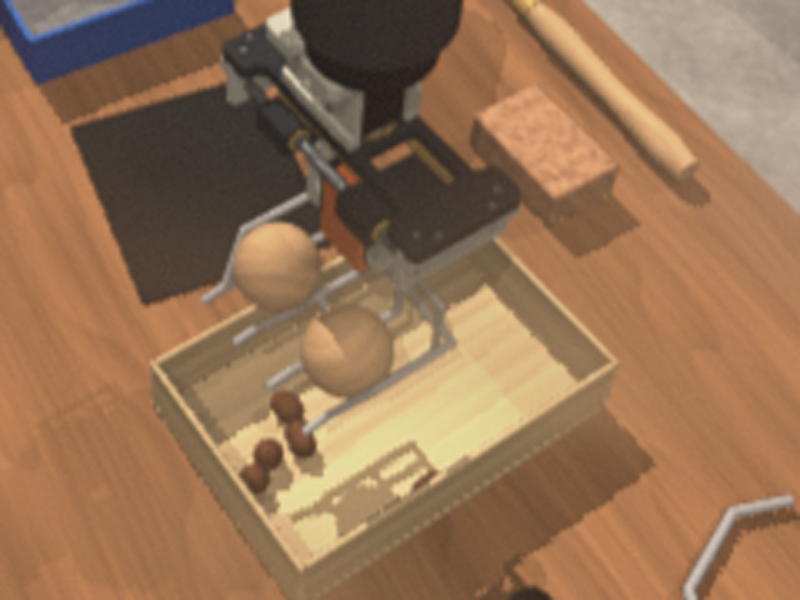

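Call:
drive_tool --increments '[[[-1,0.03,-0.15,0,0],[-1,0.06,-0.35,0,0],[-1,0.09,-0.55,0,0],[-1,0.12,-0.75,0,0],[-1,0.15,-0.95,0,0]]]'

```text
time_s: 13.42
tcp_pos: [0.5244, -0.1287, 0.2252]
eef_rot: [-180.0, 0.0, 5.7]
contact_force: [0.2, 1.3, -4.6]
gripper_width: 0.0438
gripper_force: 60.0
```

Call:
drive_tool --increments '[[[-1,0.03,-0.2,0,0],[-1,0.06,-0.4,0,0],[-1,0.09,-0.6,0,0],[-1,0.12,-0.8,0,0],[-1,0.15,-1,0,0]]]'

```text
time_s: 14.05
tcp_pos: [0.5302, -0.0075, 0.2253]
eef_rot: [-180.0, 0.0, 5.7]
contact_force: [0.4, 0.2, -4.0]
gripper_width: 0.0435
gripper_force: 60.0
```

Call:
drive_tool --increments '[[[-1,0.03,-0.2,0,0],[-1,0.06,-0.4,0,0],[-1,0.09,-0.6,0,0],[-1,0.12,-0.8,0,0],[-1,0.15,-1,0,0]]]'

```text
time_s: 14.68
tcp_pos: [0.536, 0.1136, 0.2252]
eef_rot: [180.0, 0.0, 5.7]
contact_force: [-0.1, 0.8, -3.7]
gripper_width: 0.0439
gripper_force: 60.0
```

Call:
drive_tool --increments '[[[-1,0.03,-0.2,0,0],[-1,0.06,-0.4,0,0],[-1,0.09,-0.6,0,0],[-1,0.12,-0.8,0,0],[-1,0.15,-0.92,0,0]]]'

```text
time_s: 15.3
tcp_pos: [0.5437, 0.2253, 0.2254]
eef_rot: [180.0, 0.0, 5.7]
contact_force: [0.8, -0.2, -4.0]
gripper_width: 0.0434
gripper_force: 60.0
```

Call:
drive_tool --increments '[[[-1,0.0,-0.1,0,0.005],[-1,0,-0.2,0,0.01],[-1,0,-0.24,0,0.014],[-1,0,-0.24,0,0.014],[-1,0,-0.24,0,0.014]]]'

```text
time_s: 15.92
tcp_pos: [0.5409, 0.2519, 0.2255]
eef_rot: [180.0, 0.0, 0.6]
contact_force: [0.4, -0.7, -3.2]
gripper_width: 0.0439
gripper_force: 60.0
```

Call:
drive_tool --increments '[[[-1,0,-0.06,0.15,0],[-1,0,-0.06,0.35,0],[-1,0,-0.06,0.55,0],[-1,0,-0.06,0.7,0],[-1,0,-0.06,0.83,0]]]'

```text
time_s: 16.55
tcp_pos: [0.5403, 0.2592, 0.124]
eef_rot: [179.9, 0.1, 0.6]
contact_force: [-0.5, 0.2, -3.5]
gripper_width: 0.0436
gripper_force: 60.0
```

Call:
drive_tool --increments '[[[-1,0,0,0.05,0],[-1,0,0,0.09,0],[-1,0,0,0.12,0],[-1,0,0,0.12,0]]]'

```text
time_s: 17.05
tcp_pos: [0.5408, 0.2595, 0.1117]
eef_rot: [-180.0, -0.0, 0.6]
contact_force: [-0.4, 0.3, -4.0]
gripper_width: 0.0438
gripper_force: 60.0
```

Call:
drive_tool --increments '[[[-1,0,0,0.01,0],[-1,0,0,0.015,0],[-1,0,0,0.015,0]]]'

```text
time_s: 17.42
tcp_pos: [0.5412, 0.2597, 0.1105]
eef_rot: [-180.0, -0.1, 0.6]
contact_force: [0.3, -0.6, 1.4]
gripper_width: 0.0438
gripper_force: 60.0
```

Call:
drive_tool --increments '[[[-1,-0.03,0,-0.01,0],[-1,-0.06,0,-0.01,0],[-1,-0.09,0,-0.01,0],[-1,-0.09,0,-0.01,0]]]'

```text
time_s: 17.92
tcp_pos: [0.5295, 0.2593, 0.1109]
eef_rot: [180.0, 0.0, 0.6]
contact_force: [-0.1, -0.5, -2.8]
gripper_width: 0.0438
gripper_force: 60.0
```

Call:
drive_tool --increments '[[[-1,-0.02,0,0,0],[-1,-0.03,0,0,0],[-1,-0.03,0,0,0]]]'

```text
time_s: 18.3
tcp_pos: [0.5278, 0.2595, 0.1114]
eef_rot: [-180.0, -0.1, 0.7]
contact_force: [5.8, -1.3, -4.4]
gripper_width: 0.0439
gripper_force: 60.0
```

Call:
drive_tool --increments '[[[-1,-0.02,0,-0.01,0],[-1,-0.05,0,-0.035,0],[-1,-0.083,0,-0.055,0]]]' --squeeze 15

```text
time_s: 18.68
tcp_pos: [0.5162, 0.2594, 0.1179]
eef_rot: [-180.0, -0.0, 0.6]
contact_force: [2.8, 0.1, -3.4]
gripper_width: 0.0442
gripper_force: 15.0
```

Call:
drive_tool --increments '[[[-1,-0.045,0,-0.025,0],[-1,-0.087,0,-0.047,0],[-1,-0.13,0,-0.067,0],[-1,-0.178,0,-0.087,0]]]'

```text
time_s: 19.18
tcp_pos: [0.4944, 0.259, 0.128]
eef_rot: [-180.0, 0.0, 0.6]
contact_force: [2.2, 0.5, -5.4]
gripper_width: 0.0442
gripper_force: 15.0
```

Call:
drive_tool --increments '[[[-1,-0.045,0,-0.015,0],[-1,-0.093,0,-0.031,0],[-1,-0.14,0,-0.042,0],[-1,-0.19,0,-0.054,0]]]'

```text
time_s: 19.68
tcp_pos: [0.472, 0.2586, 0.1346]
eef_rot: [180.0, -0.0, 0.6]
contact_force: [2.5, -0.1, -4.3]
gripper_width: 0.044
gripper_force: 15.0
```

Call:
drive_tool --increments '[[[-1,-0.05,0,-0.01,0],[-1,-0.1,0,-0.017,0],[-1,-0.14,0,-0.02,0],[-1,-0.14,0,-0.02,0]]]'

```text
time_s: 20.18
tcp_pos: [0.455, 0.2584, 0.1369]
eef_rot: [180.0, 0.0, 0.6]
contact_force: [1.6, -0.3, -4.1]
gripper_width: 0.0438
gripper_force: 15.0
```

Call:
drive_tool --increments '[[[-1,0,0,0,0],[-1,0,0,0,0],[-1,0,0,-0.01,0],[-1,0.03,0,-0.02,0],[-1,0.08,0,-0.02,0]]]' --squeeze 60

```text
time_s: 20.8
tcp_pos: [0.4653, 0.2587, 0.1394]
eef_rot: [-180.0, 0.0, 0.6]
contact_force: [0.4, -0.7, -3.4]
gripper_width: 0.0437
gripper_force: 60.0
```

Call:
drive_tool --increments '[[[-1,0.07,0,0,0],[-1,0.14,0,0,0],[-1,0.21,0,0,0],[-1,0.28,0,0,0],[-1,0.28,0,0,0]]]'

```text
time_s: 21.42
tcp_pos: [0.4993, 0.259, 0.1392]
eef_rot: [180.0, -0.0, 0.6]
contact_force: [-0.3, -0.7, -2.8]
gripper_width: 0.044
gripper_force: 60.0
```

```bash
python3 - <<'E'
from h import *
f=[]
s=r.get_state();print(s["tcp_pos"],s["contact_force"])
a=cv2.cvtColor(capture("side"),cv2.COLOR_RGB2BGR)[130:250,150:310]
b=cv2.cvtColor(capture("top"),cv2.COLOR_RGB2BGR)[180:290,140:250]
cv2.imwrite("pics/s7.png",np.hstack([cv2.resize(a,(480,360),interpolation=2),cv2.resize(b,(320,360),interpolation=2)]))
E
```

```text
[0.4993026  0.25898255 0.1391837 ] [-0.33317369 -0.72979877 -2.79259998]
```

Call:
drive_tool --increments '[[[-1,0.07,0,0,0],[-1,0.14,0,0,0],[-1,0.21,0,0,0],[-1,0.25,0,0,0],[-1,0.25,0,0,0]]]'

```text
time_s: 22.15
tcp_pos: [0.529, 0.2592, 0.139]
eef_rot: [180.0, 0.0, 0.6]
contact_force: [-1.4, -0.6, -2.9]
gripper_width: 0.0435
gripper_force: 60.0
```

```bash
python3 - <<'E'
from h import *
s=r.get_state();print(s["tcp_pos"],s["contact_force"])
a=cv2.cvtColor(capture("side"),cv2.COLOR_RGB2BGR)[120:270,150:350]
b=cv2.cvtColor(capture("top"),cv2.COLOR_RGB2BGR)[180:290,140:250]
cv2.imwrite("pics/s8.png",np.hstack([cv2.resize(a,(480,360),interpolation=2),cv2.resize(b,(320,360),interpolation=2)]))
E
```

```text
[0.5289565  0.25923543 0.13904273] [-1.35795779 -0.58940319 -2.87283228]
```

View pics/s8.png

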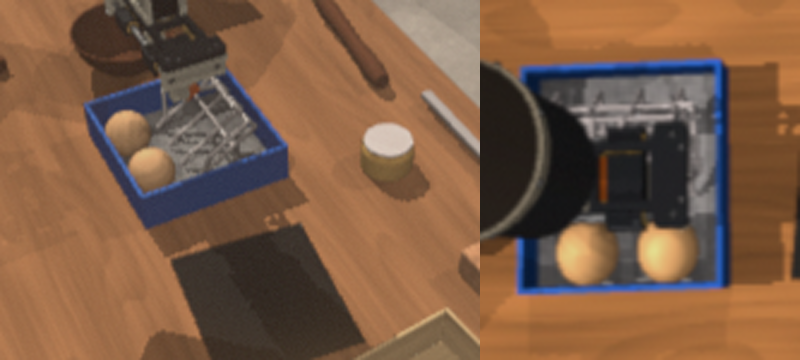

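Call:
drive_tool --increments '[[[-1,0,0,-0.2,0],[-1,0,0,-0.4,0],[-1,0,0,-0.6,0],[-1,0,0,-0.75,0],[-1,0,0,-0.75,0]]]'

```text
time_s: 22.88
tcp_pos: [0.529, 0.2599, 0.2308]
eef_rot: [-179.9, -0.1, 0.7]
contact_force: [0.1, 0.2, -3.4]
gripper_width: 0.0435
gripper_force: 60.0
```

Call:
drive_tool --increments '[[[-1,-0.05,0.2,0,0],[-1,-0.1,0.4,0,0],[-1,-0.15,0.6,0,0],[-1,-0.2,0.8,0,0]]]'

```text
time_s: 23.38
tcp_pos: [0.5051, 0.1611, 0.2292]
eef_rot: [180.0, 0.0, 0.6]
contact_force: [-0.4, -0.5, -2.6]
gripper_width: 0.0433
gripper_force: 60.0
```

Call:
drive_tool --increments '[[[-1,-0.05,0.2,0,0],[-1,-0.1,0.4,0,0],[-1,-0.15,0.6,0,0],[-1,-0.2,0.8,0,0]]]'

```text
time_s: 23.88
tcp_pos: [0.4823, 0.0652, 0.2294]
eef_rot: [-180.0, -0.0, 0.6]
contact_force: [0.4, 0.1, -2.7]
gripper_width: 0.0435
gripper_force: 60.0
```

Call:
drive_tool --increments '[[[-1,-0.04,0.2,0,0],[-1,-0.07,0.4,0,0],[-1,-0.07,0.62,0,0],[-1,-0.07,0.63,0,0],[-1,-0.07,0.63,0,0]]]'

```text
time_s: 24.5
tcp_pos: [0.4751, -0.0093, 0.2293]
eef_rot: [-180.0, -0.0, 0.6]
contact_force: [1.4, 0.3, -2.4]
gripper_width: 0.0435
gripper_force: 60.0
```

Call:
drive_tool --increments '[[[-1,0,0,0.2,0],[-1,0,0,0.4,0],[-1,0,0,0.6,0],[-1,0,0,0.72,0],[-1,0,0,0.72,0]]]'

```text
time_s: 25.12
tcp_pos: [0.4748, -0.0088, 0.1422]
eef_rot: [180.0, 0.1, 0.7]
contact_force: [0.3, 0.1, -2.5]
gripper_width: 0.0436
gripper_force: 60.0
```

Call:
drive_tool --increments '[[[-1,0,0,0.03,0],[-1,0,0,0.06,0],[-1,0,0,0.075,0],[-1,0,0,0.075,0]]]'

```text
time_s: 25.62
tcp_pos: [0.4752, -0.0089, 0.1339]
eef_rot: [-180.0, -0.0, 0.6]
contact_force: [-0.4, -0.1, -1.7]
gripper_width: 0.0433
gripper_force: 60.0
```

Call:
drive_tool --increments '[[[-1,0.03,0,0.01,0],[-1,0.06,0,0.017,0],[-1,0.1,0,0.025,0],[-1,0.14,0,0.032,0]]]' --squeeze 10

```text
time_s: 26.12
tcp_pos: [0.4932, -0.0086, 0.1307]
eef_rot: [180.0, -0.1, 0.7]
contact_force: [-0.0, -0.4, 4.9]
gripper_width: 0.044
gripper_force: 10.0
```

Call:
drive_tool --increments '[[[-1,0.05,0,0.015,0],[-1,0.1,0,0.03,0],[-1,0.15,0,0.046,0],[-1,0.2,0,0.062,0]]]'

```text
time_s: 26.62
tcp_pos: [0.5193, -0.0082, 0.1247]
eef_rot: [-180.0, -0.3, 0.7]
contact_force: [2.5, -0.8, 9.8]
gripper_width: 0.0437
gripper_force: 10.0
```

Call:
drive_tool --increments '[[[-1,0.05,0,0.023,0],[-1,0.1,0,0.046,0],[-1,0.14,0,0.067,0],[-1,0.14,0,0.067,0]]]'

```text
time_s: 27.12
tcp_pos: [0.5371, -0.0079, 0.1168]
eef_rot: [-180.0, -0.4, 0.7]
contact_force: [5.1, -2.5, 7.6]
gripper_width: 0.044
gripper_force: 10.0
```

Call:
drive_tool --increments '[[[-1,0.03,0,0.03,0],[-1,0.06,0,0.055,0],[-1,0.07,0,0.08,0],[-1,0.07,0,0.08,0]]]' --squeeze 6

```text
time_s: 27.62
tcp_pos: [0.5449, -0.0078, 0.1067]
eef_rot: [-180.0, -0.4, 0.7]
contact_force: [4.3, -0.8, 5.7]
gripper_width: 0.0441
gripper_force: 6.0
```

```bash
cat > q.py <<'E'
from h import *
s=r.get_state();print(s["time_s"],s["tcp_pos"],s["contact_force"],s["moment"])
for n in("side","top"):
    im=capture(n).astype(int);R,G,B=im[...,0],im[...,1],im[...,2]
    if n=="side":
        m=(R>150)&(G>50)&(G<140)&(B<60)&(R-G>70); x0=(slice(170,300),slice(210,310))
    else: m=(R>150)&(G>50)&(G<150)&(B<60)&(R-G>70); x0=(slice(200,280),slice(240,330))
    mm=np.zeros_like(m);mm[x0]=m[x0]
    k,l,st,ce=cv2.connectedComponentsWithStats(mm.astype(np.uint8))
    for i in range(1,k):
        if st[i,4]>8: print(n,st[i],ce[i].round(1),cv2.minAreaRect(np.argwhere(l==i)[:,::-1].astype(np.float32)))
E
python3 q.py
```

```text
27.625 [ 0.54493206 -0.00780092  0.10672408] [ 4.26158635 -0.79729442  5.667666  ] [-0.63284186 -1.7598835   0.04787441]
```

Call:
drive_tool --increments '[[[-1,0,0,0,0],[-1,0,0,0.01,0],[0.3,0,0,0.01,0],[1,0,0,0,0],[1,0,0,0,0]]]' --squeeze 3

```text
time_s: 28.35
tcp_pos: [0.5406, -0.0082, 0.1046]
eef_rot: [180.0, 0.1, 0.6]
contact_force: [0.2, 0.0, -0.7]
gripper_width: 0.0686
gripper_force: 0.0
```

Call:
drive_tool --increments '[[[1,0,0,-0.3,0],[1,0,0,-0.6,0],[1,0,0,-1,0],[1,0,0,-1,0],[1,0,0,-1,0]]]'

```text
time_s: 28.98
tcp_pos: [0.5407, -0.0081, 0.2245]
eef_rot: [-180.0, 0.0, 0.6]
contact_force: [0.0, 0.1, -0.5]
gripper_width: 0.0875
gripper_force: 0.0
```

```bash
sed -i 's/("side","top")/("side","top","wrist")/; s/else: m=/elif n=="wrist": m=(R>150)\&(G>50)\&(B<90)\&(R-G>60)\&(R-B>130);x0=(slice(0,420),slice(150,400))\n    else: m=/' q.py; python3 q.py
```

```text
28.975 [ 0.54065526 -0.00808966  0.22452331] [ 0.00155582  0.1334026  -0.46151125] [-0.00222798  0.04831558 -0.01204657]
wrist [340   7   6   5  10] [341.7   9.6] ((341.7195129394531, 9.97560977935791), (6.4031243324279785, 2.4987802505493164), 38.65980911254883)
wrist [390  17   4   6   9] [391.2  19.8] ((390.6153564453125, 19.576921463012695), (3.882901668548584, 3.605551242828369), 33.690067291259766)
wrist [365  19  16   4  24] [372.6  20.3] ((372.5, 20.5), (15.0, 3.0), 0.0)
wrist [340  22   6   4  13] [343.1  23.5] ((342.5, 23.5), (3.0, 5.0), 90.0)
wrist [350  22   7   4  16] [352.7  24. ] ((353.0, 23.5), (3.0, 6.0), 90.0)
wrist [361  24   7   3  11] [363.3  25.1] ((364.0, 25.0), (2.0, 6.0), 90.0)
wrist [384  26   9   3  18] [388.3  27.1] ((388.0, 27.0), (2.0, 8.0), 90.0)
wrist [393  26   7   4  14] [395.9  28.1] ((396.0, 27.5), (6.0, 3.0), -0.0)
wrist [164  31  14   7  34] [171.4  35.4] ((170.5, 34.0), (6.0, 13.0), 90.0)
wrist [227  33   4   4   9] [228.7  34.6] ((228.5, 34.500003814697266), (1.8973664045333862, 3.7947328090667725), 71.56504821777344)
wrist [232  32   9   9  33
[... 1876 characters left out ...]
] ((214.5, 117.0), (2.0, 9.0), 90.0)
wrist [285 123  13   4  27] [290.9 124.2] ((291.0, 124.5), (12.0, 3.0), 0.0)
wrist [303 123   9   4  17] [306.9 124. ] ((307.0, 124.5), (3.0, 8.0), 90.0)
wrist [319 122   5   4  10] [321.5 123.5] ((321.2500305175781, 123.75), (2.8284268379211426, 3.535533905029297), 45.0)
wrist [396 126   4   7  15] [397.5 129.9] ((397.5, 129.0), (6.0, 3.0), 90.0)
wrist [397 136   3   6  13] [398.3 138.8] ((398.0, 138.5), (5.0, 2.0), 90.0)
wrist [ 255  162   59   38 1489] [285.8 177.9] ((284.0, 180.5), (37.0, 58.0), 90.0)
wrist [398 225   2   6   9] [398.6 227.9] ((398.5, 227.5), (5.0, 1.0), 90.0)
wrist [371 238   7   3   9] [373.4 238.8] ((374.0, 239.0), (6.0, 2.0), 0.0)
```

Call:
drive_tool --increments '[[[1,0,-0.5,0,0],[1,0,-1,0,0],[1,0,-1,0,0]]]'

```text
time_s: 29.5
tcp_pos: [0.5395, 0.115, 0.2237]
eef_rot: [180.0, 0.1, 0.9]
contact_force: [-0.3, -1.3, -0.7]
gripper_width: 0.0873
gripper_force: 0.0
```

Call:
drive_tool --increments '[[[1,-0.2,-0.5,0,0],[1,-0.4,-1,0,0],[1,-0.4,-1,0,0]]]'

```text
time_s: 29.88
tcp_pos: [0.4892, 0.2335, 0.2241]
eef_rot: [180.0, 0.1, 0.8]
contact_force: [0.6, -0.0, -0.2]
gripper_width: 0.0873
gripper_force: 0.0
```

Call:
drive_tool --increments '[[[1,-0.2,-0.5,0,0],[1,-0.4,-1,0,0],[1,-0.4,-1,0,0]]]'

```text
time_s: 30.25
tcp_pos: [0.4403, 0.3526, 0.224]
eef_rot: [179.9, 0.0, 0.8]
contact_force: [0.2, -0.1, -0.2]
gripper_width: 0.0873
gripper_force: 0.0
```

```bash
cat > q2.py <<'E'
from h import *
for n,x0 in(("side",(slice(170,290),slice(215,315))),("top",(slice(200,280),slice(240,325)))):
    for lab,im in(("start",cv2.cvtColor(cv2.imread(f"pics/{n}0.png"),cv2.COLOR_BGR2RGB)),("now",capture(n))):
        im=im.astype(int);R,G,B=[im[...,i] for i in range(3)]
        m=(R-B>90)&(R-G>50)&(R>110);mm=np.zeros(m.shape,np.uint8);mm[x0]=m[x0]
        k,l,st,ce=cv2.connectedComponentsWithStats(mm)
        i=1+np.argmax(st[1:,4]) if k>1 else 0
        print(n,lab,st[i],ce[i].round(1),cv2.minAreaRect(np.argwhere(l==i)[:,::-1].astype(np.float32)))
        # steel wires: bright, grey
        w=(abs(R-B)<30)&(R>115);ww=np.zeros(m.shape,np.uint8);ww[x0]=w[x0]
        p=np.argwhere(ww)[:,::-1];print("  wires",len(p),p.min(0),p.max(0),p.mean(0).round(1)) if len(p) else 0
        if lab=="now":
            y0,x1=x0[0].start,x0[1].start
            print("\n".join("".join("O" if mm[y,x] else "#" if ww[y,x] else "." if R[y,x]<60 else " " for x in range(x0[1].start,x0[1].stop)) for y in range(x0[0].start,x0[0].stop)))
E
python3 q2.py
```

```text
side start [275 205  40  55 342] [293.9 232.9] ((293.05999755859375, 232.07998657226562), (63.400001525878906, 9.200000762939453), 53.13010025024414)
  wires 1327 [215 170] [314 264] [246.2 201.1]
side now [282 212  33  47 241] [299.3 238.3] ((296.2174987792969, 235.7254638671875), (55.2108039855957, 8.806947708129883), 55.491477966308594)
  wires 1174 [215 170] [314 263] [252.5 197.8]
                 ###################  .......    OOOOOOOOO                                          
              ####################### ........   OOOOO OOO                                          
           ########################### ........ # OOOO OOOO                                         
        ############################### .......  # OOO   O                                  # ######
     ##################################  .......  # OOO         O                         #### #####
  ###################################### ........   OOO         O                        ####### ###
 ######################################## ........ # OOOO       OO                        ##########
####
[... 17872 characters left out ...]
                   
                        OOO                                            OOOOOOOOOOO   
      OOOOOOOOOOOOOOOOOOOOOO   O                                 OOOOOOOOOOOOOOOO    
     OOOOOOOOOOOOOOOOOOOOOOOOOOO     OOOOO     OOOOOOOOOOOOOOOOOOOOOOOOOOOOOOOOOO    
     OOOOOOOOOOOOOOOOOOOOOOOOOOOOOOOOOOOOOOOOOOOOOOOOOOOOOOOOOOOOOOOOOOOOOOOOOOO     
OOOOOOOOOOOOOOOOOOOOOOOOOOOOOOOOOOOOOOOOOOOOOOOOOOOOOOOOOOOOOOOOOOOOOOOOOOOOOOO      
OOOOOOOOOOOOOOOOOOOOOOOOOOOOOOOOOOOOOOOOOOOOOOOOOOOOOOOOOOOOOOOOOOOOOOOOOOOOOOO      
OOOOOOOOOOOOOOOOOOOOOOOOOOOOOOOOOOOOOOOOOOOOOOOOOOOOOOOOOOOOOOOOOOOOOOOOOOOOOO       
OOOOOOOOOOOOOOOOOOOOOOOOOOOOOOOOOOOOOOOOOOOOOOOOOOOOOOOOOOOOOOOOOOOOOOOOOOOOOO
```

```bash
python3 - <<'E'
from h import *
t=px2w("top",[(263.3,251),(276.5,250.5),(290,250.5),(303,249.5)],.009);print("tips",t.mean(0))
print("grip",px2w("top",[(282,219.8)],.138)); print("mat .5214 -.0087")
m=camera_model("side");f=lambda P:cv2.projectPoints(np.array(P,float),m["rvec"],m["tvec"],m["camera_matrix"],None)[0].reshape(-1,2).round(1)
g=px2w("top",[(282,219.8)],.138)[0];tt=t.mean(0)
print("side grip top pred",f([g]),"tips pred",f(px2w("top",[(263.3,251),(303,249.5)],.009)))
im=capture("top")[165:290,330:420].astype(int)
k,l,st,ce=cv2.connectedComponentsWithStats(((im.max(2)<95)&(im[...,0]>im[...,2]+15)).astype(np.uint8))
print([(ce[i].round(),st[i,4]) for i in range(1,k) if st[i,4]>8])
E
```

```text
tips [ 0.48878274 -0.00788461  0.009     ]
grip [[ 0.56523204 -0.00755998  0.138     ]]
mat .5214 -.0087
side grip top pred [[272.8 205.7]] tips pred [[239.3 233.6]
 [258.1 262.6]]
[(array([ 1., 55.]), np.int32(22)), (array([68., 67.]), np.int32(18)), (array([ 8., 93.]), np.int32(391)), (array([36., 88.]), np.int32(108)), (array([42., 98.]), np.int32(53))]
```

```bash
python3 -c "
from plant import job
print(job.close_job())"
```

```text
the job is handed in; nothing more can be done
None
```

The job is handed in: both balls are in the blue box and all five dark pieces stayed in the tray. The scoop stands level and released on its mat, about 22 mm off the middle (the limit is 60 mm). The run took about 31 s, and the hand-in returned no verdict.

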